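Walk a steel bar onto the tape line

TASK

Walk the longer of the two steel bars over to the masking-tape line on the bench, end by end and never lifting it clear of the bench: first swing one end round onto the tape while the other end stays where it is as the pivot, then swing the other end in, so that the bar is left lying along the tape with both ends on it. Leave the short bar alone.

Things in the scene. Friction and masses are not known exactly. Their poses are not given: they have to be found in the camera images.
- bar_center (a point): centre of the longer steel bar, half-way up: a plain square bar 200 mm long, 20 mm wide and 20 mm high, about 0.62 kg, lying loose on the bench, 10 mm from its centre to the bench. Its long axis is this frame's y, z is up. A small hole is drawn near each end (look only). It can be gripped across its 20 mm width anywhere along its length
- bar_tip_1 (a point): middle of the +y end face of the longer bar, half-way up (10 mm above the bench), 100 mm from the bar's centre; axes as the bar's
- bar_tip_2 (a point): middle of the -y end face of the longer bar, half-way up (10 mm above the bench), 100 mm from the bar's centre; axes as the bar's
- line_center (a point): middle of the straight strip of cream masking tape stuck flat on the bench, 460 mm long and 25 mm wide, no noticeable thickness; y runs along the strip, x across it, z up. It lies within 25 degrees of parallel to the longer bar, 90 to 120 mm nearer to the robot or farther from it (centre to centre, along x)
- short_bar_center (a point): centre, half-way up, of the shorter steel bar, 110 mm long, 20 mm wide and 20 mm high, a loose bystander on the far side of the work; long axis y. A grey drawer cabinet stands to the right of the work and a black bag between the work and the robot: all below 0.4 m, come in over them at that height and keep the hand clear of the bag

How it is judged:
By the outcome, as a careful person would: the job done as asked, in the order asked, and still so for the second after the job is handed in, with the robot touching nothing.
It also fails if it takes over 54 s, if anything falls off the work surface, if the arm or the gripper's body presses on something with over 40 N, if the wrist force passes 120 N, or if a joint passes its speed limit or range.

ROBOT

A 6-joint arm with a two-finger parallel gripper is mounted at the origin on a cart in front of the work surface, level with it; the furniture and walls round the work are solid. World frame = base frame: x ahead of the robot, y to its left, z up, the work surface at z = 0. Lengths are in m, angles in degrees, forces in N, time in s.
With the tool pointing down it reaches from about 0.375 to 0.9 m from the base axis. Payload 3.1 kg.
Tool frame: the origin (TCP) lies between the finger pads; the fingertips stand 11 mm ahead of it and the grasp point (between the pads) lies 8 mm behind it; z points along the fingers, y is the line along which they close (so a half turn about z gives the same grasp; the last joint's range is limited). The gripper opens to 87 mm and grips with 3 to 60 N. Pads are 19 mm wide; open, the fingers measure 117 mm over their backs; the gripper's body (75 mm by 190 mm) begins 51 mm behind the grasp point.
Start: joints at [-78.352, 30.224, 82.088, -0, 67.689, -10.227], TCP at [0.233, -0.58, 0.204] pointing down, gripper open.
Joint ranges: [-176.69, 176.69], [-43.24, 126.21], [12.49, 139.97], [-82, 262], [0, 151.66], [-163.58, 163.58]. Speed limits (degrees/s): [159.86, 159.86, 180, 180, 180, 180].

INTERFACE

Orientations are given as a 3x3 rotation matrix whose columns are the frame's x, y, z axes.
In Python, from rig import bot, viewer, workorder, nets gives the robot as it stands. The module is installed in compiled form; this text tells all that it offers.
- The arm moves only by the tool move_arm, never from a script. Its argument "increments" is a list of rows, each a list of 7 numbers: the shift along the tool's x, y, z normalised to -1 to 1, where 1 is 0.3 m, then the turn, a rotation vector about the tool's x, y, z normalised to -1 to 1, where 1 is pi rad, then the opening, from 0 (shut) to 1 (fully open). In form: [[tx, ty, tz, wx, wy, wz, grip], ...]. A call has 1 to 10 rows; each row is the pose to reach, as a shift and turn from the pose commanded when the call began, along the tool's axes at that moment, turning the shorter way round; what a row does not reach only later rows make up. A row lasts 1/12 s, in which the tool goes at most 41.7 mm and 7.16 degrees, less where a joint would pass 70% of its speed; a pose out of reach is approached as far as the arm can. A call with a number of a shift or a turn outside -1 to 1 is refused whole. A call with a gripper value outside its range is refused whole. The fingers move at their own pace and stop on an object; the grip force is fixed at half the most. Time passes only in rows, so rows that repeat a pose let the fingers close. It gives the time, the measured TCP pose, the force, the opening and the grip force at its end, in the units of the state.
- bot.read_state(): the state, without advancing time (a new reading comes with each control period).
- viewer.capture(name): name is "scene" or "side" or "wrist"; returns a dict with "image" (420x560x3 uint8, blue, green, red), "K" (3x3 intrinsics, pixels), "eye" and "orientation" of the camera in the world. Camera axes: x right, y up, looking along -z (the intrinsics and any distortion apply to the point x, -y, -z); pixel columns grow to the right and rows downward; lengths in m; the calibration is good to about 2 mm. A picture is of the moment at which its call begins. There is no depth.
- workorder.hand_in(): hands the job in; it is judged then, once.
Trained networks look in the newest picture that a camera, given by its name, has taken for a name from the list of things; names that differ only in an ending like _2 or _b are one class to them, and where a whole thing is asked for, a point or a joint stands for the part that bears it (a point fixed in the world has none). Each returns a list of dicts, best first, with "conf" (0 to 1); they miss things now and then, are a little off and sometimes report something else, mostly with a low value. They report only what shows in the picture. A call takes as long as a camera call.
- nets.find_in(camera, thing): "location" ([column, row] in pixels, amid what is visible of it).
The state is a dict: "time_s": time; "joint_positions": joint angles; "qvel": joint speeds; "tau": joint torques, N m; "position": TCP position; "tcp_rot": TCP orientation; "force": force on the tool from outside, world axes, zero at the start; "moment": the same for the moment, N m; "opening": opening from 0.0 (shut) to 1.0 (fully open); "grasp_force": force on a finger pad.
Only numpy, scipy, OpenCV 4.12 (cv2) and the standard library are available. Lean on these libraries where they do the work, as an engineer would, in place of code of your own. Each camera call takes 0.05 s, during which the arm holds its last target. There are 200 camera calls.

## Working session

There is one attempt and no reset: what is moved stays moved. The work goes in short steps, Python scripts to look and compute and a tool call to move; the robot and the scene stay as the last step left them, time stands still between calls to the robot, and variables do not carry over. Pictures are saved under pics/ and viewed, at most 10 in all, crops included, and the job is handed in when it is done.

Besides the shell and the picture viewer there is one more tool, called after "Request:" as name(argument=value, ...) on one line, values as JSON. move_arm: Moves the arm, as the interface text tells. Its arguments: {"type":"object","properties":{"increments":{"type":"array"}},"required":["increments"]}

```bash
mkdir -p pics
cat > h.py <<'E'
import numpy as np, cv2
from rig import bot, viewer, workorder, nets
def look(cam,name=None):
    c=viewer.capture(cam)
    if name: cv2.imwrite(f'pics/{name}.png',c['image'])
    return c
def ray(c,px,z):
    K=np.array(c['K']);d=np.linalg.inv(K)@[px[0],px[1],1]
    d=np.array(c['orientation'])@[d[0],-d[1],-d[2]];e=np.array(c['eye'])
    return e+d*(z-e[2])/d[2]
E
python3 - <<'E'
from h import *
for cam in ['scene','side']:
    c=look(cam,cam+'0'); print(cam,np.round(c['eye'],3),[k for k in c])
    for t,z in [('bar_center',.01),('bar_tip_1',.01),('line_center',0),('short_bar_center',.01)]:
        for r in nets.find_in(cam,t)[:3]: print(t,np.round(r['location']),round(r['conf'],2),np.round(ray(c,r['location'],z),3))
s=bot.read_state();print(s)
E
```

```text
scene [0.29  0.529 0.783] ['image', 'K', 'eye', 'orientation']
bar_center [332. 260.] 0.8 [0.56  0.091 0.01 ]
bar_tip_1 [336. 260.] 0.56 [0.556 0.086 0.01 ]
line_center [280. 227.] 0.87 [0.68  0.088 0.   ]
short_bar_center [235. 187.] 0.71 [0.805 0.074 0.01 ]
side [1.259 0.494 0.492] ['image', 'K', 'eye', 'orientation']
bar_center [316. 203.] 0.73 [0.566 0.087 0.01 ]
bar_tip_1 [316. 200.] 0.65 [0.555 0.081 0.01 ]
line_center [286. 235.] 0.59 [0.676 0.092 0.   ]
short_bar_center [218. 260.] 0.9 [0.808 0.048 0.01 ]
{'time_s': 0.5, 'joint_positions': array([-7.83514272e+01,  3.02261543e+01,  8.20900589e+01, -4.25673829e-04,
        6.76877166e+01, -1.02281416e+01]), 'qvel': array([ 0.06932144, -0.02449178, -0.00616298,  0.03236735, -0.01913325,
        0.02243795]), 'tau': array([-5.34722312e-04, -4.39601505e+01, -1.76790708e+01,  6.33880310e-02,
        5.15026913e-02, -3.01698617e-05]), 'position': array([ 0.23288979, -0.57994408,  0.20360682]), 'tcp_rot': array([[ 9.27986712e-01,  3.72613287e-01, -2.05800233e-05],
       [ 3.72613288e-01, -9.27986710e-01,  6.57873355e-05],
       [ 5.41524728e-06, -6.87181633e-05, -9.99999998e-01]]), 'force': array([ 0.67808806, -0.05828129,  0.49835635]), 'moment': array([0.02412647, 0.05221695, 0.0077874 ]), 'grasp_force': 0.0, 'opening': 0.9970119695181849}
```

View pics/scene0.png

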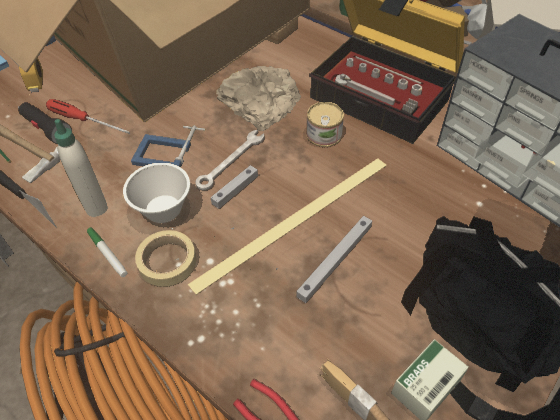

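View pics/side0.png

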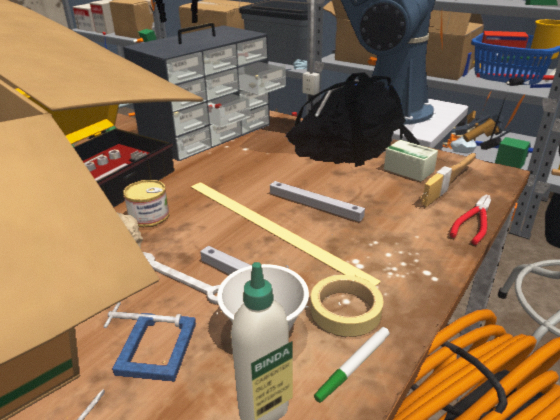

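The pictures show the long bar at about (303,293)–(366,222) in the scene view. The tape runs (194,288)–(381,163) beyond it, the short bar is further off, and the bag and cabinet are at right. Next I'll measure the ends by segmentation.

Run:
```python
from h import *
c=look('scene');im=c['image']
# rectify bench plane at z: x rows,y cols, 1mm px
def rect(z,x0=.35,x1=.95,y0=-.3,y1=.4):
    K=np.array(c['K']);R=np.array(c['orientation']);e=np.array(c['eye'])
    P=K@np.diag([1,-1,-1])@R.T
    H=P@np.array([[0,-.001,x1],[-.001,0,y1],[0,0,z]]-np.array([[0,0,e[0]],[0,0,e[1]],[0,0,e[2]]]))
    return cv2.warpPerspective(im,H,(700,600),flags=cv2.INTER_LINEAR|cv2.WARP_INVERSE_MAP) # row=(x1-x), col=(y1-y) -> u=col
# note: with H columns (u,v): x = x1-.001 v, y=y1-.001u
a=rect(0);cv2.imwrite('pics/rect0.png',a)
b=rect(.02);cv2.imwrite('pics/rect20.png',b)
def comp(mask,seed,n):
    k,l,st,_=cv2.connectedComponentsWithStats(mask);v=l[seed[1]-15:seed[1]+15,seed[0]-15:seed[0]+15];v=v[v>0]
    i=np.bincount(v).argmax();p=np.argwhere(l==i)[:,::-1].astype(np.float32)
    (u,w),(d1,d2),an=cv2.minAreaRect(p);bx=cv2.boxPoints(((u,w),(d1,d2),an))
    print(n,'centre',round(.95-w/1000,4),round(.4-u/1000,4),'size',round(d1),round(d2)); print(np.round([[.95-q[1]/1000,.4-q[0]/1000] for q in bx],3).tolist())
hs=cv2.cvtColor(a,cv2.COLOR_BGR2HSV);m=((hs[...,2]>170)&(hs[...,0]>18)&(hs[...,0]<35)&(hs[...,1]>50)).astype(np.uint8)
comp(m,(312,270),'tape')
hb=cv2.cvtColor(b,cv2.COLOR_BGR2HSV);m=((hb[...,1]<45)&(hb[...,2]>125)).astype(np.uint8);m=cv2.morphologyEx(m,cv2.MORPH_CLOSE,np.ones((5,5)))
comp(m,(312,385),'bar');comp(m,(335,145),'short')
for px in [(480,230),(410,300),(420,240),(480,150)]: print(px,np.round(ray(c,px,.0),3))
```

```text
tape centre 0.6706 0.0561 size 461 26
[[0.6990000009536743, 0.2849999964237213], [0.7239999771118164, 0.2800000011920929], [0.6430000066757202, -0.17299999296665192], [0.6169999837875366, -0.1679999977350235]]
bar centre 0.5598 0.0825 size 20 199
[[0.5669999718666077, 0.18199999630451202], [0.5720000267028809, -0.017000000923871994], [0.5529999732971191, -0.017000000923871994], [0.546999990940094, 0.18199999630451202]]
short centre 0.8062 0.076 size 110 20
[[0.796999990940094, 0.13099999725818634], [0.8169999718666077, 0.13099999725818634], [0.8149999976158142, 0.020999999716877937], [0.7950000166893005, 0.020999999716877937]]
(480, 230) [ 0.397 -0.138 -0.   ]
(410, 300) [0.418 0.066 0.   ]
(420, 240) [ 0.469 -0.05   0.   ]
(480, 150) [ 0.493 -0.325  0.   ]
```

View pics/rect20.png

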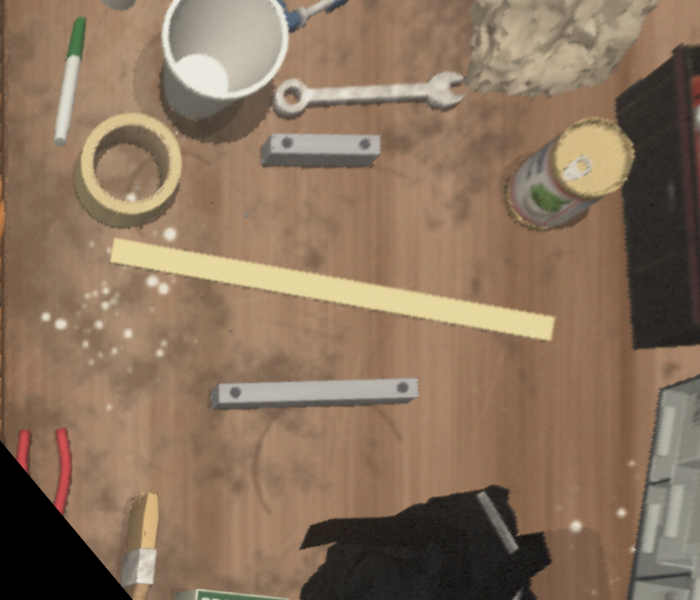

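Request:
move_arm(increments=[[0, 0, -0.82, 0, 0, 0, 1], [0, 0, -0.82, 0, 0, 0, 1], [0, 0, -0.82, 0, 0, 0, 1], [0, 0, -0.82, 0, 0, 0, 1], [0, 0, -0.82, 0, 0, 0, 1], [0, 0, -0.82, 0, 0, 0, 1], [0, 0, -0.82, 0, 0, 0, 1]])

```text
time_s: 1.13
position: [0.2337, -0.5829, 0.46]
tcp_rot: [[0.928, 0.373, 0.004], [0.373, -0.928, -0.018], [-0.003, 0.018, -1.0]]
force: [0.8, -0.3, 1.6]
opening: 0.997
grasp_force: 0.0
```

Request:
move_arm(increments=[[0.947, -0.9, 0, 0, 0, 0, 1], [0.947, -0.9, 0, 0, 0, 0, 1], [0.947, -0.9, 0, 0, 0, 0, 1], [0.947, -0.9, 0, 0, 0, 0, 1], [0.947, -0.9, 0, 0, 0, 0, 1], [0.947, -0.9, 0, 0, 0, 0, 1], [0.947, -0.9, 0, 0, 0, 0, 1], [0.947, -0.9, 0, 0, 0, 0, 1], [0.947, -0.9, 0, 0, 0, 0, 1], [0.947, -0.9, 0, 0, 0, 0, 1]])

```text
time_s: 1.97
position: [0.3967, -0.2188, 0.4499]
tcp_rot: [[0.926, 0.376, 0.001], [0.376, -0.926, 0.002], [0.002, -0.001, -1.0]]
force: [-0.9, -0.8, 0.9]
opening: 1.0
grasp_force: 0.0
```

Request:
move_arm(increments=[[0.947, -0.9, 0, 0, 0, -0.3867, 1], [0.947, -0.9, 0, 0, 0, -0.3867, 1], [0.947, -0.9, 0, 0, 0, -0.3867, 1], [0.947, -0.9, 0, 0, 0, -0.3867, 1], [0.947, -0.9, 0, 0, 0, -0.3867, 1], [0.947, -0.9, 0, 0, 0, -0.3867, 1], [0.947, -0.9, 0, 0, 0, -0.3867, 1], [0.947, -0.9, 0, 0, 0, -0.3867, 1], [0.947, -0.9, 0, 0, 0, -0.3867, 1], [0.947, -0.9, 0, 0, 0, -0.3867, 1]])

```text
time_s: 2.8
position: [0.56, 0.1376, 0.4488]
tcp_rot: [[-0.036, 0.999, 0.0], [0.999, 0.036, 0.002], [0.002, 0.0, -1.0]]
force: [0.0, -0.6, -0.4]
opening: 1.003
grasp_force: 0.0
```

Request:
move_arm(increments=[[0, 0, 0.7, 0, 0, 0, 1], [0, 0, 0.7, 0, 0, 0, 1], [0, 0, 0.7, 0, 0, 0, 1], [0, 0, 0.7, 0, 0, 0, 1], [0, 0, 0.7, 0, 0, 0, 1], [0, 0, 0.7, 0, 0, 0, 1], [0, 0, 0.7, 0, 0, 0, 1]])

```text
time_s: 3.38
position: [0.5573, 0.1328, 0.2377]
tcp_rot: [[-0.026, 1.0, -0.006], [1.0, 0.026, -0.0], [-0.0, -0.006, -1.0]]
force: [0.5, -0.6, 0.2]
opening: 1.004
grasp_force: 0.0
```

```bash
cat >> h.py <<'E'
from scipy.spatial.transform import Rotation as Ro
def rectw(c,z,x0=.35,x1=.95,y1=.4):
    K=np.array(c['K']);R=np.array(c['orientation']);e=np.array(c['eye'])
    P=K@np.diag([1,-1,-1])@R.T
    H=P@np.array([[0,-.001,x1-e[0]],[-.001,0,y1-e[1]],[0,0,z-e[2]]])
    return cv2.warpPerspective(c['image'],H,(700,600),flags=cv2.INTER_LINEAR|cv2.WARP_INVERSE_MAP)
def rot(yaw):
    a=np.radians(yaw);return np.array([[np.cos(a),np.sin(a),0],[np.sin(a),-np.cos(a),0],[0,0,-1.]])
def inc(p,yaw,s=None):
    "row to reach TCP p with tool x at world yaw"
    s=s or bot.read_state();R=np.array(s['tcp_rot'])
    return np.round(np.r_[R.T@(np.array(p)-s['position'])/.3,Ro.from_matrix(R.T@rot(yaw)).as_rotvec()/np.pi],4)
E
python3 - <<'E'
from h import *
c=look('wrist');s=bot.read_state();print(s['position'],np.round(c['eye'],3))
a=np.hstack([c['image'][::2,::2],np.zeros((210,10,3),np.uint8)]);r=rectw(c,.02);r=r[150:550,50:550]
o=np.zeros((400,790,3),np.uint8);o[:210,:290]=a;o[:,290:]=r;cv2.imwrite('pics/w1.png',o)
E
```

```text
[0.55968493 0.13290069 0.2404428 ] [0.555 0.215 0.417]
```

View pics/w1.png

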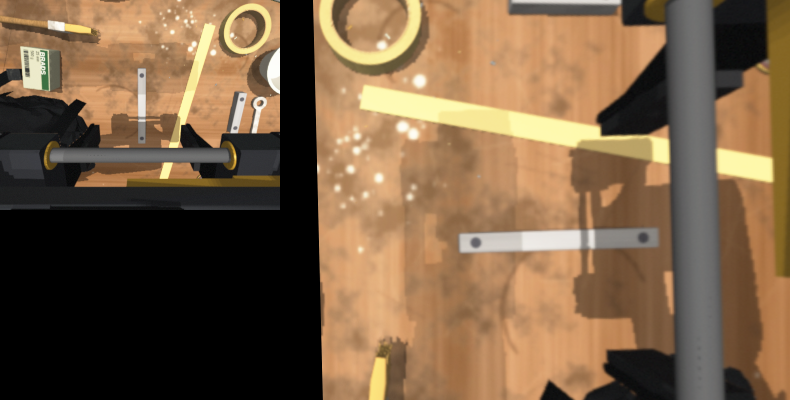

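The wrist view agrees: bar ends at (0.557, 0.181) and (0.562, -0.018), lying centred between the fingers. Descending and gripping.

Request:
move_arm(increments=[[0, -0.003, 0.5, 0, 0, 0, 1], [0, -0.003, 0.5, 0, 0, 0, 1], [0, -0.003, 0.5, 0, 0, 0, 1], [0, -0.003, 0.5, 0, 0, 0, 1], [0, -0.003, 0.6, 0, 0, 0, 1], [0, -0.003, 0.68, 0, 0, 0, 1], [0, -0.003, 0.72, 0, 0, 0, 1], [0, -0.003, 0.752, 0, 0, 0, 1], [0, -0.003, 0.752, 0, 0, 0, 1], [0, -0.003, 0.752, 0, 0, 0, 1]])

```text
time_s: 4.27
position: [0.56, 0.1329, 0.0156]
tcp_rot: [[-0.026, 1.0, 0.003], [1.0, 0.026, 0.0], [0.0, 0.003, -1.0]]
force: [-0.3, -0.2, 0.2]
opening: 0.999
grasp_force: 0.0
```

Request:
move_arm(increments=[[0, 0, 0, 0, 0, 0, 0.4], [0, 0, 0, 0, 0, 0, 0.2], [0, 0, 0, 0, 0, 0, 0.15], [0, 0, 0, 0, 0, 0, 0.15], [0, 0, 0, 0, 0, 0, 0.15], [0, 0, 0, 0, 0, 0, 0.15], [0, 0, 0, 0, 0, 0, 0.15], [0, 0, 0, 0, 0, 0, 0.15], [0, 0, 0, 0, 0, 0, 0.15], [0, 0, 0, 0, 0, 0, 0.15]])

```text
time_s: 5.1
position: [0.558, 0.1328, 0.014]
tcp_rot: [[-0.026, 1.0, -0.0], [1.0, 0.026, 0.0], [0.0, -0.0, -1.0]]
force: [0.7, 0.4, 0.6]
opening: 0.328
grasp_force: 0.0
```

Run:
```python
from h import *
s=bot.read_state();print(s['position'],s['tcp_rot'],s['opening'],s['grasp_force'],s['force'],s['moment'])
# arc about B
B=np.array([.5623,-.0175]);p0=s['position'];r=np.hypot(*(p0[:2]-B));y0=np.degrees(np.arctan2(p0[1]-B[1],p0[0]-B[0]))
print(r,y0)
t=np.radians(-10.2);u=np.array([np.sin(-t),np.cos(t)]);n=np.array([u[1],-u[0]]);C=np.array([.6706,.0561])
d=(C-B)@n;yt=90+np.degrees(t)-np.degrees(np.arcsin(d/.2));print('d',d,'target yaw',yt, 'tip',B+.2*np.array([np.cos(np.radians(yt)),np.sin(np.radians(yt))]))
ty=np.degrees(np.arctan2(s['tcp_rot'][1][0],s['tcp_rot'][0][0]))
for f in np.linspace(0,1,13)[1:]:
    a=y0+f*(yt-y0);q=B+r*np.array([np.cos(np.radians(a)),np.sin(np.radians(a))])
    print(inc([*q,p0[2]],ty+a-y0,s))
```

```text
[0.55802543 0.13283912 0.01396849] [[-2.58600625e-02  9.99665556e-01 -1.84233674e-04]
 [ 9.99665573e-01  2.58600652e-02  1.22448678e-05]
 [ 1.70050674e-05 -1.83855409e-04 -9.99999983e-01]] 0.32768928342422815 0.0 [0.71377305 0.40541993 0.55347801] [-0.06754385 -0.08041078  0.00140289]
0.150399880917228 91.62864420467372
d 0.09355494745554752 target yaw 51.910053393842375 tip [0.68567956 0.13990866]
[-0.0008  0.0289 -0.     -0.0001 -0.      0.0184]
[-0.0032  0.0578 -0.     -0.0001 -0.      0.0368]
[-0.0073  0.0865 -0.     -0.0001 -0.      0.0552]
[-1.300e-02  1.149e-01 -0.000e+00 -1.000e-04  0.000e+00  7.360e-02]
[-2.040e-02  1.429e-01 -0.000e+00 -1.000e-04  0.000e+00  9.190e-02]
[-2.940e-02  1.704e-01 -0.000e+00 -1.000e-04  0.000e+00  1.103e-01]
[-3.990e-02  1.974e-01 -0.000e+00 -1.000e-04  0.000e+00  1.287e-01]
[-5.200e-02  2.237e-01 -0.000e+00 -1.000e-04  0.000e+00  1.471e-01]
[-6.560e-02  2.492e-01 -0.000e+00 -1.000e-04  0.000e+00  1.655e-01]
[-8.060e-02  2.740e-01 -1.000e-04 -1.000e-04  0.000e+00  1.839e-01]
[-9.710e-02  2.978e-01 -1.000e-04 -1.000e-04  0.000e+00  2.023e-01]
[-1.149e-01  3.207e-01 -1.000e-04 -1.000e-04  0.000e+00  2.207e-01]
```

Request:
move_arm(increments=[[0, 0, 0, 0, 0, 0, 0.1], [0, 0, 0, 0, 0, 0, 0.1], [0, 0, 0, 0, 0, 0, 0.1], [0, 0, 0, 0, 0, 0, 0.1], [0, 0, 0, 0, 0, 0, 0.1], [0, 0, 0, 0, 0, 0, 0.1]])

```text
time_s: 5.6
position: [0.5581, 0.1328, 0.014]
tcp_rot: [[-0.026, 1.0, -0.0], [1.0, 0.026, -0.0], [-0.0, -0.0, -1.0]]
force: [0.5, 0.4, -0.2]
opening: 0.103
grasp_force: 0.0
```

Run:
```python
from h import *
s=bot.read_state();print(s['opening'],s['grasp_force'],s['force'])
c=look('wrist');d=look('side')
o=np.zeros((420,800,3),np.uint8);o[:,:400]=c['image'][:,80:480];o[:,400:]=cv2.resize(d['image'][120:330,220:420],(400,420));cv2.imwrite('pics/g1.png',o)
```

```text
0.10341575567743821 0.0 [ 0.52970813  0.40323207 -0.22543885]
```

View pics/g1.png

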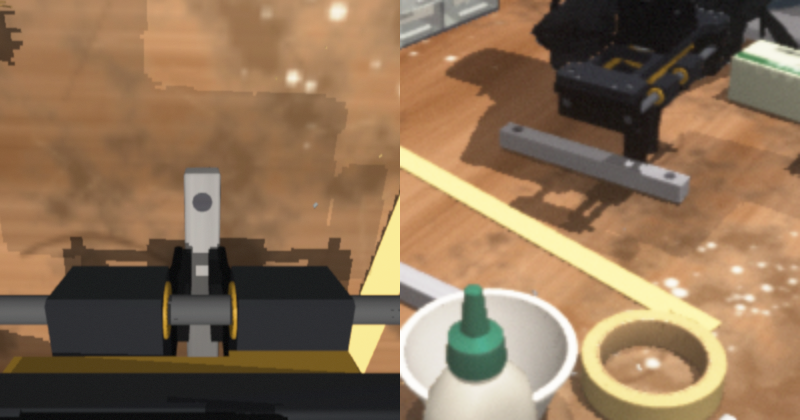

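Run:
```python
from h import *
s=bot.read_state();p=np.array(s['position'])
o=[]
for cam in ['side','scene']:
    c=look(cam);im=c['image'].copy();K=np.array(c['K']);R=np.array(c['orientation']);e=np.array(c['eye'])
    def pr(q):
        v=R.T@(q-e);v=K@[v[0],-v[1],-v[2]];return v[:2]/v[2]
    u=pr(p);print(cam,u,pr(p+[0,0,-.011]))
    x,y=np.round(u).astype(int);z=cv2.resize(im[y-60:y+60,x-50:x+50],(400,480),interpolation=cv2.INTER_CUBIC)
    for q,col in [(p+[0,0,-.011],(0,0,255)),(p+[0,0,.008],(0,255,0))]:
        w=(pr(q)-[x-50,y-60])*4;cv2.circle(z,tuple(int(i) for i in w),3,col,-1)
    o.append(z)
cv2.imwrite('pics/g2.png',np.hstack(o))
```

```text
side [339.32611516 206.11809212] [339.02568858 211.07528169]
scene [318.396649   275.89599146] [318.13471023 279.34942997]
```

View pics/g2.png

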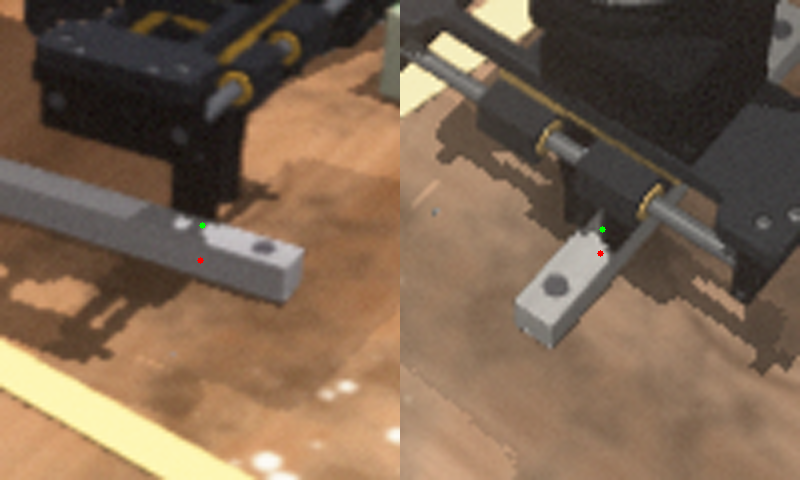

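The crops show the fingertips at or above the bar's top (near row 212 in the side crop, where I expected about 261). So they closed over the bar without gripping it. I'll open and go lower, watching the force.

Request:
move_arm(increments=[[0, 0, 0, 0, 0, 0, 0.7], [0, 0, 0, 0, 0, 0, 0.7], [0, 0, 0, 0, 0, 0, 0.7], [0, 0, 0, 0, 0, 0, 0.7], [0, 0, 0, 0, 0, 0, 0.7], [0, 0, 0, 0, 0, 0, 0.7], [0, 0, 0, 0, 0, 0, 0.7], [0, 0, 0, 0, 0, 0, 0.7], [0, 0, 0, 0, 0, 0, 0.7]])

```text
time_s: 6.55
position: [0.5581, 0.1328, 0.0141]
tcp_rot: [[-0.026, 1.0, -0.0], [1.0, 0.026, 0.0], [0.0, -0.0, -1.0]]
force: [-0.8, 0.5, 0.2]
opening: 0.663
grasp_force: 0.0
```

Run:
```python
from h import *
s=bot.read_state();p=np.array(s['position']);print(p,s['opening'],s['force'],s['joint_positions'])
o=[]
for cam in ['side','scene']:
    c=look(cam);im=c['image'].copy();K=np.array(c['K']);R=np.array(c['orientation']);e=np.array(c['eye'])
    def pr(q):
        v=R.T@(q-e);v=K@[v[0],-v[1],-v[2]];return v[:2]/v[2]
    u=pr(p)
    x,y=np.round(u).astype(int);z=cv2.resize(im[y-70:y+50,x-50:x+50],(400,480),interpolation=cv2.INTER_CUBIC)
    g=.0435*s['opening']
    for sg in (-1,1):
      for h,col in [(.003,(0,0,255)),(.023,(0,255,0)),(.043,(255,0,0))]:
        w=(pr(np.array([p[0]+sg*g,p[1],h]))-[x-50,y-70])*4;cv2.circle(z,tuple(int(i) for i in w),3,col,-1)
    o.append(z)
cv2.imwrite('pics/g3.png',np.hstack(o))
```

```text
[0.55807401 0.13282745 0.01405647] 0.6629256467772354 [-0.80381949  0.4590039   0.17656904] [2.23097314e+00 4.21539653e+01 9.72569085e+01 5.60846665e-04
 4.05899668e+01 7.49053981e-01]
```

View pics/g3.png

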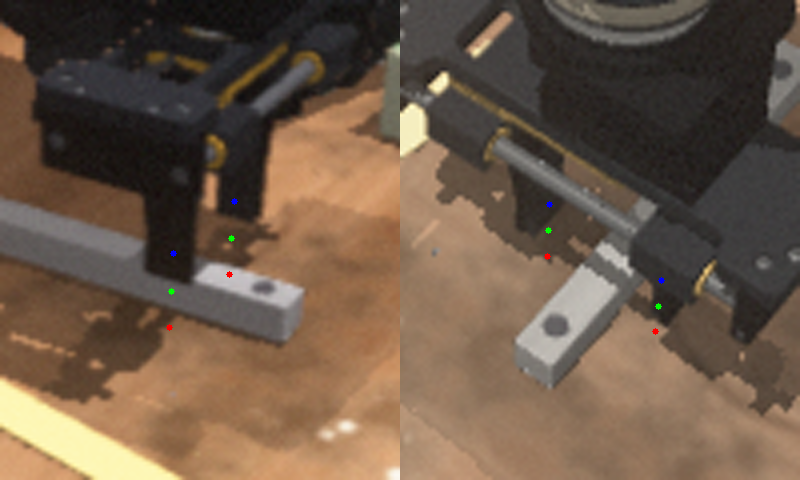

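The opened fingertips stand about 15–25 mm higher than expected (crop row 281 near, 218 far), but they straddle the bar. Lowering in small steps.

Request:
move_arm(increments=[[0, 0, 0.01, 0, 0, 0, 0.7], [0, 0, 0.02, 0, 0, 0, 0.7], [0, 0, 0.03, 0, 0, 0, 0.7], [0, 0, 0.03, 0, 0, 0, 0.7]])

```text
time_s: 6.98
position: [0.5575, 0.1328, 0.0042]
tcp_rot: [[-0.026, 1.0, -0.001], [1.0, 0.026, -0.0], [-0.0, -0.001, -1.0]]
force: [-0.5, 0.1, -0.1]
opening: 0.702
grasp_force: 0.0
```

Request:
move_arm(increments=[[0, 0, 0.01, 0, 0, 0, 0.7], [0, 0, 0.015, 0, 0, 0, 0.7], [0, 0, 0.015, 0, 0, 0, 0.7]])

```text
time_s: 7.23
position: [0.5578, 0.1328, 0.0001]
tcp_rot: [[-0.026, 1.0, -0.001], [1.0, 0.026, -0.0], [0.0, -0.001, -1.0]]
force: [-1.0, -0.2, 1.4]
opening: 0.696
grasp_force: 0.0
```

Request:
move_arm(increments=[[0, 0, 0.01, 0, 0, 0, 0.7], [0, 0, 0.01, 0, 0, 0, 0.7], [0, 0, 0.01, 0, 0, 0, 0.7]])

```text
time_s: 7.48
position: [0.558, 0.1328, -0.0026]
tcp_rot: [[-0.026, 1.0, -0.0], [1.0, 0.026, 0.0], [0.0, -0.0, -1.0]]
force: [1.4, -0.1, -0.0]
opening: 0.698
grasp_force: 0.0
```

Request:
move_arm(increments=[[0, 0, 0.007, 0, 0, 0, 0.7], [0, 0, 0.007, 0, 0, 0, 0.7], [0, 0, 0.007, 0, 0, 0, 0.7]])

```text
time_s: 7.73
position: [0.558, 0.1328, -0.0046]
tcp_rot: [[-0.026, 1.0, -0.0], [1.0, 0.026, -0.0], [-0.0, -0.0, -1.0]]
force: [0.3, -0.3, 0.8]
opening: 0.7
grasp_force: 0.0
```

Request:
move_arm(increments=[[0, 0, 0.007, 0, 0, 0, 0.7], [0, 0, 0.007, 0, 0, 0, 0.7], [0, 0, 0.007, 0, 0, 0, 0.7]])

```text
time_s: 7.98
position: [0.5579, 0.1329, -0.0067]
tcp_rot: [[-0.026, 1.0, -0.0], [1.0, 0.026, 0.0], [0.0, -0.0, -1.0]]
force: [-0.2, -0.1, -0.1]
opening: 0.701
grasp_force: 0.0
```

Request:
move_arm(increments=[[0, 0, 0, 0, 0, 0, 0.1], [0, 0, 0, 0, 0, 0, 0.1], [0, 0, 0, 0, 0, 0, 0.1], [0, 0, 0, 0, 0, 0, 0.1], [0, 0, 0, 0, 0, 0, 0.1], [0, 0, 0, 0, 0, 0, 0.1], [0, 0, 0, 0, 0, 0, 0.1], [0, 0, 0, 0, 0, 0, 0.1], [0, 0, 0, 0, 0, 0, 0.1], [0, 0, 0, 0, 0, 0, 0.1]])

```text
time_s: 8.82
position: [0.5591, 0.1329, -0.0065]
tcp_rot: [[-0.026, 1.0, 0.002], [1.0, 0.026, 0.0], [0.0, 0.002, -1.0]]
force: [2.6, 0.7, -1.3]
opening: 0.226
grasp_force: 30.0
```

Run:
```python
from h import *
s=bot.read_state();print(s['position'],s['opening'],s['grasp_force'],s['force'],s['moment'])
```

```text
[ 0.55910754  0.13286297 -0.0065301 ] 0.2260067585991198 29.993247091770172 [ 2.6307919   0.73096805 -1.34520647] [-0.00986684 -0.51308242  0.06089107]
```

Gripped: 30 N at an opening of 0.226, which is 20 mm. Swinging tip 1 about tip 2.

Request:
move_arm(increments=[[-0.0012, 0.035, 0, 0, 0, 0.0222, 0.1], [-0.0049, 0.0697, 0, 0, 0, 0.0444, 0.1], [-0.0109, 0.1042, 0, 0, 0, 0.0667, 0.1], [-0.0194, 0.1381, 0, 0, 0, 0.0889, 0.1], [-0.0302, 0.1713, 0, 0, 0, 0.1111, 0.1], [-0.0433, 0.2038, 0, 0, 0, 0.1333, 0.1], [-0.0587, 0.2352, 0, 0, 0, 0.1556, 0.1], [-0.0762, 0.2655, 0, 0, 0, 0.1778, 0.1], [-0.0957, 0.2945, 0, 0, 0, 0.2, 0.1], [-0.1155, 0.32, 0, 0, 0, 0.2206, 0.1]])

```text
time_s: 9.65
position: [0.6472, 0.1039, -0.0065]
tcp_rot: [[0.622, 0.783, -0.016], [0.783, -0.622, 0.004], [-0.007, -0.016, -1.0]]
force: [-10.6, 7.5, 10.9]
opening: 0.22
grasp_force: 30.0
```

Request:
move_arm(increments=[[0, 0, 0, 0, 0, 0, 0.1], [0, 0, 0, 0, 0, 0, 0.1], [0, 0, 0, 0, 0, 0, 0.1]])

```text
time_s: 9.9
position: [0.6512, 0.1017, -0.0065]
tcp_rot: [[0.62, 0.784, -0.008], [0.784, -0.62, 0.002], [-0.003, -0.007, -1.0]]
force: [-4.4, 2.5, 5.6]
opening: 0.226
grasp_force: 30.2
```

```bash
cat >> h.py <<'E'
def bar(c,z=.02,name=None,seed=None):
    b=rectw(c,z);hb=cv2.cvtColor(b,cv2.COLOR_BGR2HSV)
    if name: cv2.imwrite(f'pics/{name}.png',b)
    m=((hb[...,1]<60)&(hb[...,2]>110)).astype(np.uint8);m=cv2.morphologyEx(m,cv2.MORPH_CLOSE,np.ones((5,5)))
    k,l,st,ce=cv2.connectedComponentsWithStats(m)
    for i in range(1,k):
        if 300<st[i,4]<8000:
            p=np.argwhere(l==i)[:,::-1].astype(np.float32);r=cv2.minAreaRect(p);bx=cv2.boxPoints(r)
            print(st[i,4],'xy',np.round([.95-r[0][1]/1000,.4-r[0][0]/1000],3),'size',np.round(r[1]),[[round(.95-float(q[1])/1000,3),round(.4-float(q[0])/1000,3)] for q in bx])
E
python3 - <<'E'
from h import *
s=bot.read_state();print(s['position'],s['opening'],s['grasp_force'],s['force'])
c=look('scene');bar(c)
c2=look('wrist');r=rectw(c2,.02)[100:500,100:500];q=rectw(c,.02)[100:500,100:500]
cv2.imwrite('pics/s1.png',np.hstack([q,r]))
E
```

```text
[ 0.6511965   0.10172921 -0.00652346] 0.22603850068847223 30.16134023666382 [-4.37232327  2.53513014  5.63568178]
338 xy [ 0.917 -0.124] size [ 9. 66.] [[0.885, -0.115], [0.951, -0.124], [0.95, -0.133], [0.884, -0.124]]
1941 xy [ 0.881 -0.255] size [139.  88.] [[0.95, -0.211], [0.95, -0.299], [0.811, -0.299], [0.811, -0.211]]
1311 xy [0.85  0.334] size [15. 93.] [[0.806, 0.349], [0.897, 0.333], [0.895, 0.318], [0.803, 0.334]]
3114 xy [0.862 0.044] size [ 36. 171.] [[0.869, 0.131], [0.89, -0.039], [0.854, -0.043], [0.833, 0.126]]
2630 xy [0.805 0.08 ] size [ 30. 121.] [[0.816, 0.141], [0.825, 0.021], [0.795, 0.019], [0.786, 0.139]]
1275 xy [ 0.743 -0.142] size [77. 31.] [[0.746, -0.101], [0.774, -0.114], [0.741, -0.183], [0.713, -0.17]]
1872 xy [0.692 0.246] size [96. 22.] [[0.691, 0.295], [0.712, 0.291], [0.694, 0.196], [0.672, 0.2]]
622 xy [0.669 0.136] size [22. 34.] [[0.665, 0.156], [0.689, 0.132], [0.673, 0.116], [0.649, 0.14]]
1619 xy [ 0.629 -0.107] size [88. 21.] [[0.627, -0.062], [0.647, -0.065], [0.631, -0.152], [0.611, -0.148]]
1866 xy [0.579 0.023] size [92. 33.] [[0.593, 0.07], [0.62, 0.05], [0.565, -0.023], [0.538, -0.003]]
3007 xy [ 0.519 -0.276] size [ 45. 109.] [[0.469, -0.246], [0.576, -0.261], [0.57, -0.305], [0.462, -0.29]]
569 xy [ 0.429 -0.097] size [67.  9.] [[0.455, -0.076], [0.46, -0.084], [0.403, -0.119], [0.398, -0.111]]
1149 xy [0.383 0.262] size [33. 40.] [[0.364, 0.28], [0.404, 0.276], [0.401, 0.243], [0.361, 0.248]]
639 xy [0.356 0.168] size [113.  10.] [[0.351, 0.225], [0.361, 0.225], [0.361, 0.112], [0.351, 0.112]]
```

View pics/s1.png

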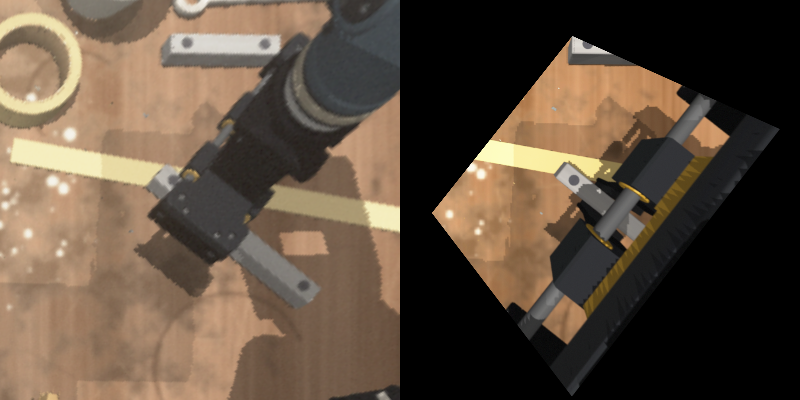

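The bar is swung to about 52°, with its holes at rectified (168,178) and (304,285) in the left view. The arm was still settling 4 mm short, so I'll hold a few rows.

Request:
move_arm(increments=[[0, 0, 0, 0, 0, 0, 0.1], [0, 0, 0, 0, 0, 0, 0.1], [0, 0, 0, 0, 0, 0, 0.1], [0, 0, 0, 0, 0, 0, 0.1], [0, 0, 0, 0, 0, 0, 0.1]])

```text
time_s: 10.42
position: [0.6512, 0.1017, -0.0066]
tcp_rot: [[0.62, 0.784, -0.008], [0.784, -0.62, 0.002], [-0.003, -0.007, -1.0]]
force: [-3.6, 2.1, 5.6]
opening: 0.221
grasp_force: 30.2
```

Request:
move_arm(increments=[[0.006, 0.008, 0, 0, 0, 0, 0.1], [0.012, 0.016, 0, 0, 0, 0, 0.1], [0.012, 0.016, 0, 0, 0, 0, 0.1], [0.012, 0.016, 0, 0, 0, 0, 0.1]])

```text
time_s: 10.75
position: [0.6511, 0.1017, -0.0065]
tcp_rot: [[0.62, 0.785, -0.021], [0.785, -0.62, 0.002], [-0.012, -0.017, -1.0]]
force: [-13.3, 0.8, 14.2]
opening: 0.224
grasp_force: 30.1
```

Run:
```python
from h import *
for cam in ['scene','wrist','side']:
    c=look(cam);b=rectw(c,.02);hb=cv2.cvtColor(b,cv2.COLOR_BGR2GRAY)
    for n,(u,v) in {'tip1':(269,276),'tip2':(404,384)}.items():
        w=hb[v-14:v+15,u-14:u+15].astype(float)
        k=cv2.GaussianBlur(w,(0,0),2);my,mx=np.unravel_index(k[4:-4,4:-4].argmin(),(21,21))
        print(cam,n,'hole x,y',round(.95-(v-10+my)/1000,3),round(.4-(u-10+mx)/1000,3),w.min())
    for t in ['bar_center','bar_tip_1']:
        for r in nets.find_in(cam,t)[:3]: print('  ',t,round(r['conf'],2),np.round(ray(c,r['location'],.01),3))
```

```text
scene tip1 hole x,y 0.664 0.121 62.0
scene tip2 hole x,y 0.565 -0.003 71.0
   bar_center 0.66 [0.592 0.03  0.01 ]
   bar_tip_1 0.82 [0.588 0.028 0.01 ]
wrist tip1 hole x,y 0.67 0.126 92.0
wrist tip2 hole x,y 0.576 0.006 0.0
   bar_center 0.84 [0.657 0.11  0.01 ]
   bar_tip_1 0.83 [0.657 0.109 0.01 ]
side tip1 hole x,y 0.684 0.121 77.0
side tip2 hole x,y 0.576 -0.005 26.0
   bar_center 0.92 [0.658 0.115 0.01 ]
   bar_tip_1 0.71 [0.658 0.109 0.01 ]
```

The wrist force rises without any motion, so the fingertips are rubbing on the bench. I'll ease off, open, raise 2.5 mm and regrip, which recentres the bar on the hand.

Request:
move_arm(increments=[[-0.012, -0.016, 0, 0, 0, 0, 0.1], [-0.012, -0.016, 0, 0, 0, 0, 0.4], [-0.012, -0.016, -0.004, 0, 0, 0, 0.4], [-0.012, -0.016, -0.0085, 0, 0, 0, 0.4], [-0.012, -0.016, -0.0085, 0, 0, 0, 0.4], [-0.012, -0.016, -0.0085, 0, 0, 0, 0.4], [-0.012, -0.016, -0.0085, 0, 0, 0, 0.4]])

```text
time_s: 11.78
position: [0.6555, 0.1004, -0.0042]
tcp_rot: [[0.619, 0.786, 0.001], [0.786, -0.619, -0.0], [0.0, 0.001, -1.0]]
force: [-0.7, -0.7, 0.1]
opening: 0.395
grasp_force: 0.0
```

Run:
```python
from h import *
s=bot.read_state();print(s['position'],s['force'],s['moment'],s['opening'])
B=np.array([.5623,-.0175]);a=np.radians(51.9)
print(inc([*(B+.1504*np.array([np.cos(a),np.sin(a)])),-.004],51.9,s))
```

```text
[ 0.65550928  0.10044725 -0.00418236] [-0.7397113  -0.70621066  0.11863722] [-0.02072449 -0.00412467  0.0126404 ] 0.3951921927810126
[ 0.0002 -0.0019 -0.0006  0.0002 -0.0001 -0.0007]
```

Request:
move_arm(increments=[[0, 0, 0, 0, 0, 0, 0.1], [0, 0, 0, 0, 0, 0, 0.1], [0, 0, 0, 0, 0, 0, 0.1], [0, 0, 0, 0, 0, 0, 0.1], [0, 0, 0, 0, 0, 0, 0.1], [0, 0, 0, 0, 0, 0, 0.1]])

```text
time_s: 12.28
position: [0.6528, 0.1022, -0.0043]
tcp_rot: [[0.619, 0.785, -0.004], [0.785, -0.619, 0.002], [-0.001, -0.005, -1.0]]
force: [-2.1, 4.4, 2.4]
opening: 0.221
grasp_force: 30.0
```

Run:
```python
from h import *
s=bot.read_state();print(s['position'],s['force'],s['opening'],s['grasp_force'])
for cam in ['scene','wrist']:
    c=look(cam);b=rectw(c,.02);hb=cv2.cvtColor(b,cv2.COLOR_BGR2GRAY)
    for n,(u,v) in {'tip1':(271,278),'tip2':(404,384)}.items():
        w=hb[v-14:v+15,u-14:u+15].astype(float)
        k=cv2.GaussianBlur(w,(0,0),2);d=k-cv2.GaussianBlur(w,(0,0),6);my,mx=np.unravel_index(d[6:-6,6:-6].argmin(),(17,17))
        print(cam,n,'hole x,y',round(.95-(v-8+my)/1000,3),round(.4-(u-8+mx)/1000,3),d.min())
    cv2.imwrite(f'pics/q_{cam}.png',b[200:450,200:450])
q=[cv2.resize(cv2.imread(f'pics/q_{c}.png'),(400,400)) for c in('scene','wrist')];cv2.imwrite('pics/q.png',np.hstack(q))
```

```text
[ 0.65277109  0.10217341 -0.00432864] [-2.10618923  4.39885465  2.38114735] 0.22146148520664763 30.01618891954422
scene tip1 hole x,y 0.672 0.127 -32.44531728367451
scene tip2 hole x,y 0.565 -0.004 -29.03112729027532
wrist tip1 hole x,y 0.671 0.126 -52.703559853640556
wrist tip2 hole x,y 0.574 0.004 0.0
```

View pics/q.png

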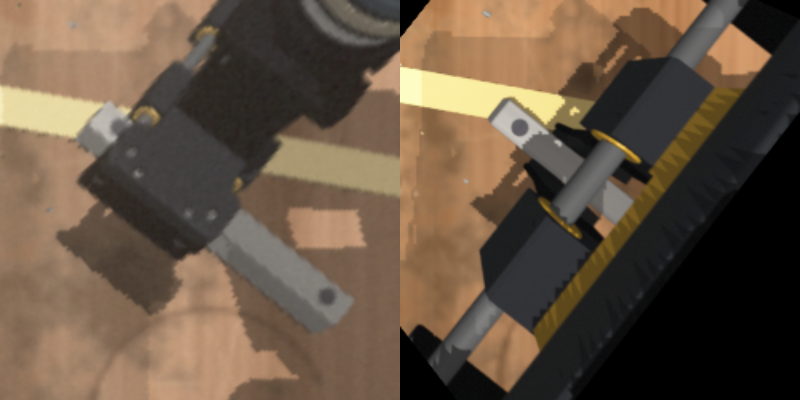

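The bar's holes are at (0.672, 0.127) and (0.565, -0.004), so tip 1 is on the tape about 4 mm short of its centreline and the pivot has slid about 7 mm. One small nudge corrects both.

Request:
move_arm(increments=[[0.004, 0.008, 0, 0, 0, 0, 0.1], [0.008, 0.016, 0, 0, 0, 0, 0.1], [0.008, 0.016, 0, 0, 0, 0, 0.1], [0.008, 0.016, 0, 0, 0, 0, 0.1]])

```text
time_s: 12.72
position: [0.6534, 0.1018, -0.0043]
tcp_rot: [[0.619, 0.785, -0.014], [0.785, -0.619, 0.003], [-0.007, -0.013, -1.0]]
force: [-9.3, 4.9, 9.1]
opening: 0.224
grasp_force: 30.1
```

Request:
move_arm(increments=[[0, 0, -0.003, 0, 0, 0, 0.1], [0, 0, -0.003, 0, 0, 0, 0.1], [0, 0, -0.003, 0, 0, 0, 0.1]])

```text
time_s: 12.97
position: [0.659, 0.0996, -0.0043]
tcp_rot: [[0.619, 0.785, -0.003], [0.785, -0.619, 0.0], [-0.002, -0.002, -1.0]]
force: [-1.6, 0.3, -4.4]
opening: 0.22
grasp_force: 30.1
```

It slid into place: tip 1 is on the tape and the pivot is back where it started. Opening, lifting and moving along the bar to the other end.

Request:
move_arm(increments=[[0, 0, 0, 0, 0, 0, 0.6], [0, 0, 0, 0, 0, 0, 0.6], [0, 0, 0, 0, 0, 0, 0.6], [0, 0, 0, 0, 0, 0, 0.6], [0, 0, -0.1, 0, 0, 0, 0.6], [0, 0, -0.2, 0, 0, 0, 0.6], [-0.12, -0.006, -0.2, 0, 0, 0, 0.6], [-0.24, -0.011, -0.2, 0, 0, 0, 0.6], [-0.344, -0.011, -0.2, 0, 0, 0, 0.6], [-0.344, -0.011, -0.2, 0, 0, 0, 0.6]])

```text
time_s: 13.8
position: [0.5898, 0.017, 0.0572]
tcp_rot: [[0.621, 0.784, -0.004], [0.784, -0.621, -0.001], [-0.004, -0.003, -1.0]]
force: [-0.8, 0.6, 0.2]
opening: 0.596
grasp_force: 0.0
```

```bash
cat >> h.py <<'E'
def holes(cam,gs):
    c=look(cam);b=rectw(c,.02);hb=cv2.cvtColor(b,cv2.COLOR_BGR2GRAY).astype(np.float32);out=[]
    for x,y in gs:
        u,v=int(round((.4-y)*1000)),int(round((.95-x)*1000))
        w=hb[v-16:v+17,u-16:u+17];d=cv2.GaussianBlur(w,(0,0),2)-cv2.GaussianBlur(w,(0,0),6)
        my,mx=np.unravel_index(d[6:-6,6:-6].argmin(),(21,21));out.append((.95-(v-10+my)/1000,.4-(u-10+mx)/1000));print(cam,np.round(out[-1],3),round(float(d.min()),1))
    return c,np.array(out)
E
python3 - <<'E'
from h import *
s=bot.read_state();print(s['position'],s['opening'])
for cam in ['scene','wrist','side']:
    c,o=holes(cam,[(.677,.125),(.571,-.006)])
    d=o[0]-o[1];u=d/np.hypot(*d);print('  yaw',np.degrees(np.arctan2(d[1],d[0])),np.hypot(*d),'tip1',o[0]+u*.015,'tip2',o[1]-u*.015)
c,o=holes('scene',[(.8,.125),(.81,.03)])
E
```

```text
[0.58982924 0.01703453 0.05721334] 0.59630594762786
scene [0.677 0.123] -48.1
scene [ 0.575 -0.016] -24.3
  yaw 53.7282964135823 0.17240939649566664 tip1 [0.68587423 0.13509331] tip2 [ 0.56612577 -0.02809331]
wrist [0.675 0.135] -73.2
wrist [ 0.571 -0.007] -35.4
  yaw 53.78116273438547 0.17601136326953434 tip1 [0.68386306 0.14710149] tip2 [ 0.56213694 -0.01910149]
side [0.676 0.121] -51.0
side [ 0.569 -0.01 ] -25.6
  yaw 50.75826016436675 0.16914490828872142 tip1 [0.68548891 0.13261726] tip2 [ 0.55951109 -0.02161726]
scene [0.808 0.115] -40.6
scene [0.806 0.035] -43.6
```

Request:
move_arm(increments=[[0, 0, 0.1, 0, 0, 0, 0.6], [0, 0, 0.16, 0, 0, 0, 0.6], [0, 0, 0.19, 0, 0, 0, 0.6], [0, 0, 0.208, 0, 0, 0, 0.6], [0, 0, 0.208, 0, 0, 0, 0.6], [0, 0, 0.208, 0, 0, 0, 0.6]])

```text
time_s: 14.5
position: [0.5946, 0.0209, -0.0053]
tcp_rot: [[0.618, 0.786, 0.001], [0.786, -0.618, -0.0], [0.001, 0.001, -1.0]]
force: [-0.3, -0.2, 0.5]
opening: 0.601
grasp_force: 0.0
```

Request:
move_arm(increments=[[0, 0, 0, 0, 0, 0, 0.1], [0, 0, 0, 0, 0, 0, 0.1], [0, 0, 0, 0, 0, 0, 0.1], [0, 0, 0, 0, 0, 0, 0.1], [0, 0, 0, 0, 0, 0, 0.1], [0, 0, 0, 0, 0, 0, 0.1], [0, 0, 0, 0, 0, 0, 0.1], [0, 0, 0, 0, 0, 0, 0.1]])

```text
time_s: 15.17
position: [0.5944, 0.0203, -0.0053]
tcp_rot: [[0.619, 0.785, 0.001], [0.785, -0.619, -0.0], [0.001, 0.001, -1.0]]
force: [-0.3, -0.4, 1.3]
opening: 0.226
grasp_force: 30.0
```

Request:
move_arm(increments=[[0.0007, 0.0257, -0.002, 0, 0, -0.0167, 0.1], [0.0027, 0.0512, -0.002, 0, 0, -0.0333, 0.1], [0.006, 0.0765, -0.002, 0, 0, -0.05, 0.1], [0.0107, 0.1017, -0.002, 0, 0, -0.0667, 0.1], [0.0167, 0.1267, -0.002, 0, 0, -0.0833, 0.1], [0.024, 0.1512, -0.002, 0, 0, -0.1, 0.1], [0.0325, 0.1755, -0.002, 0, 0, -0.1167, 0.1], [0.0423, 0.199, -0.002, 0, 0, -0.1333, 0.1], [0.0534, 0.222, -0.002, 0, 0, -0.15, 0.1], [0.0606, 0.236, -0.002, 0, 0, -0.16, 0.1]])

```text
time_s: 16.0
position: [0.6524, -0.007, -0.0052]
tcp_rot: [[0.16, 0.987, -0.018], [0.987, -0.16, 0.003], [0.0, -0.019, -1.0]]
force: [-14.1, 1.6, 14.1]
opening: 0.225
grasp_force: 30.0
```

Request:
move_arm(increments=[[0, 0, 0, 0, 0, 0, 0.1], [0, 0, 0, 0, 0, 0, 0.1], [0, 0, 0, 0, 0, 0, 0.1]])

```text
time_s: 16.25
position: [0.6537, -0.0073, -0.0052]
tcp_rot: [[0.162, 0.987, -0.015], [0.987, -0.162, 0.002], [-0.0, -0.015, -1.0]]
force: [-9.2, 1.5, 8.7]
opening: 0.223
grasp_force: 30.0
```

Run:
```python
from h import *
s=bot.read_state();print(s['position'],s['force'])
C=np.array([.6706,.0561]);a=np.radians(79.8);u0=np.array([np.cos(a),np.sin(a)]);n=np.array([u0[1],-u0[0]])
for cam in ['scene','wrist','side']:
    c,o=holes(cam,[(.683,.119),(.653,-.048)])
    d=o[0]-o[1];u=d/np.hypot(*d);t=[o[0]+u*.015,o[1]-u*.015];print('  yaw',np.degrees(np.arctan2(d[1],d[0])),np.hypot(*d),'tips off line',[round(float((q-C)@n),4) for q in t],np.round(t,3))
```

```text
[ 0.65369698 -0.00732409 -0.00521299] [-9.23552809  1.47484248  8.70590924]
scene [0.674 0.124] -50.6
scene [ 0.649 -0.039] -13.4
  yaw 81.28025349376271 0.16490603384958352 tips off line [-0.0091, -0.004] [[ 0.676  0.139]
 [ 0.647 -0.054]]
wrist [0.677 0.117] -58.0
wrist [ 0.663 -0.047] -45.2
  yaw 85.1207262169933 0.16459647626847912 tips off line [-0.0059, 0.0122] [[ 0.678  0.132]
 [ 0.662 -0.062]]
side [0.673 0.122] -50.2
side [ 0.643 -0.044] -37.8
  yaw 79.7559125535414 0.1686890630716763 tips off line [-0.0093, -0.0094] [[ 0.676  0.137]
 [ 0.64  -0.059]]
```

Same lag from downward drag. Relieving it with a 0.9 mm raise, as before.

Request:
move_arm(increments=[[0, 0.006, -0.003, 0, 0, 0, 0.1], [0, 0.006, -0.003, 0, 0, 0, 0.1], [0, 0.006, -0.003, 0, 0, 0, 0.1], [0, 0.006, -0.003, 0, 0, 0, 0.1]])

```text
time_s: 16.73
position: [0.6596, -0.0085, -0.0052]
tcp_rot: [[0.163, 0.987, -0.006], [0.987, -0.163, 0.001], [0.0, -0.006, -1.0]]
force: [-3.9, -0.4, -1.3]
opening: 0.225
grasp_force: 30.0
```

```bash
cat > m.py <<'E'
from h import *
s=bot.read_state();print(s['position'],s['force'])
C=np.array([.6706,.0561]);a=np.radians(79.8);u0=np.array([np.cos(a),np.sin(a)]);n=np.array([u0[1],-u0[0]])
for cam in ['scene','side']:
    c,o=holes(cam,[(.681,.119),(.651,-.045)])
    d=o[0]-o[1];u=d/np.hypot(*d);t=[o[0]+u*.015,o[1]-u*.015];print('  yaw',np.degrees(np.arctan2(d[1],d[0])),np.hypot(*d),'tips off line',[round(float((q-C)@n),4) for q in t],np.round(t,3))
E
python3 m.py
```

```text
[ 0.6595989  -0.00849889 -0.00520018] [-3.8791288  -0.37255494 -1.30297545]
scene [0.68  0.123] -49.5
scene [ 0.653 -0.037] -19.9
  yaw 80.4215770805393 0.16226213359869265 tips off line [-0.0028, -0.0007] [[ 0.682  0.138]
 [ 0.651 -0.052]]
side [0.68 0.12] -53.1
side [ 0.645 -0.049] -19.7
  yaw 78.2994205371842 0.1725862103413827 tips off line [-0.0017, -0.007] [[ 0.683  0.135]
 [ 0.642 -0.064]]
```

Request:
move_arm(increments=[[0, 0, 0, 0, 0, 0, 0.6], [0, 0, 0, 0, 0, 0, 0.6], [0, 0, 0, 0, 0, 0, 0.6], [0, 0, 0, 0, 0, 0, 0.6], [0, 0, -0.1, 0, 0, 0, 0.6], [0, 0, -0.25, 0, 0, 0, 0.6], [0, 0, -0.4, 0, 0, 0, 0.6], [0, 0, -0.6, 0, 0, 0, 0.6], [0, 0, -0.8, 0, 0, 0, 0.6], [0, 0, -0.9, 0, 0, 0, 0.6]])

```text
time_s: 17.67
position: [0.6628, -0.0094, 0.2372]
tcp_rot: [[0.164, 0.986, 0.002], [0.986, -0.164, -0.0], [0.0, 0.002, -1.0]]
force: [0.1, -0.1, -0.3]
opening: 0.598
grasp_force: 0.0
```

```bash
python3 m.py
python3 - <<'E'
from h import *
q=[rectw(look(c),.02)[100:500,150:550] for c in('scene','side')];cv2.imwrite('pics/fin.png',np.hstack(q))
E
```

```text
[ 0.66275114 -0.0093926   0.2371697 ] [ 0.09795772 -0.05421286 -0.34224604]
scene [0.683 0.122] -44.4
scene [ 0.655 -0.043] -45.1
  yaw 80.36883020754004 0.16735889578985633 tips off line [0.0004, 0.0023] [[ 0.686  0.137]
 [ 0.652 -0.058]]
side [0.682 0.12 ] -49.1
side [ 0.654 -0.046] -47.2
  yaw 80.42577211490817 0.1683448840921517 tips off line [-0.0003, 0.0019] [[ 0.684  0.135]
 [ 0.652 -0.061]]
```

View pics/fin.png

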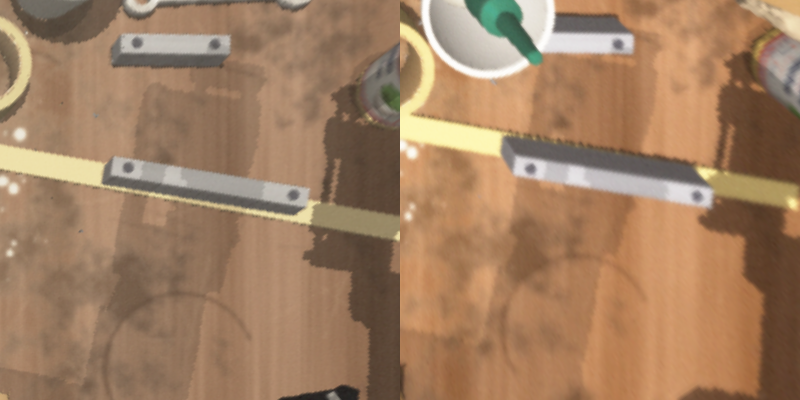

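The final views show the bar lying along the tape, hole to hole (128,167)–(293,195) on the left. Both tips are within about 2 mm of the centreline, the short bar hasn't moved, and the hand is clear.

```bash
python3 -c "
from h import *
print(workorder.hand_in())"
```

```text
the job is handed in; nothing more can be done
None
```

The longer bar now lies along the tape with both tips within about 2 mm of its centreline, walked over one end at a time; tip 2, the first pivot, slipped about 7 mm in the first swing and was nudged back before the second, the short bar was left alone, and the job is handed in (no verdict returned).

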